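# Drive the stuck axle pin out of a lab cart caster

## Robot

A 6-joint arm with a two-finger parallel gripper is mounted at the origin on the work surface. World frame = base frame: x ahead of the robot, y to its left, z up, the work surface at z = 0. Lengths are in m, angles in rad, forces in N, time in s.
With the tool pointing down it reaches from about 0.35 to 0.875 m from the base axis. Payload 4.2 kg.
Tool frame: the origin (TCP) lies on the mounting face of the last link; the fingertips stand 182 mm ahead of it and the grasp point (between the pads) lies 164 mm ahead of it; x points along the fingers, z is the direction in which the jaws open and shut, and the axes are right-handed (so a half turn about x gives the same grasp; the last joint's range is limited). The gripper opens to 87 mm and grips with 3 to 60 N. Pads are 19 mm wide; open, the fingers measure 117 mm over their backs; the gripper's body (75 mm by 190 mm) begins 51 mm behind the grasp point.
Start: joints at [-0.991, 0.385, 0.008, 0, -1.194, -0.259], TCP at [0.197, -0.593, 0.405] pointing down, gripper open.
Joint ranges: [-3.14, 3.14], [-1.21, 2.06], [-1.07, 1.41], [-3.16, 2.05], [-2.99, -0.16], [-3.1, 3.1]. Speed limits (rad/s): [2.79, 2.79, 3.14, 3.14, 3.14, 3.14].

## Interface

Orientations are given as [roll, pitch, yaw] about the fixed x, y, z axes, in that order (R = Rz(yaw) Ry(pitch) Rx(roll)).
In Python, from plant import * gives the robot as it stands. The module is installed in compiled form; this text tells all that it offers.
- The arm moves only by the tool drive_tool, never from a script. Its argument "commands" is one flat list of numbers, 7 for each row, row after row: the shift along the tool's x, y, z in m, then the turn, a rotation vector about the tool's x, y, z in rad, then the opening in per cent of the stroke, from 0 (shut) to 100 (fully open). A call has 1 to 12 rows; each row is the pose to reach, as a shift and turn from the pose commanded when the call began, along the tool's axes at that moment; what a row does not reach only later rows make up. A row lasts 1/12 s, in which the tool goes at most 41.7 mm and 7.16 degrees, less where a joint would pass 70% of its speed; a pose out of reach is approached as far as the arm can. A call with a gripper value outside its range is refused whole. The fingers move at their own pace and stop on an object; the grip force is fixed at half the most. Time passes only in rows, so rows that repeat a pose let the fingers close. It gives the time, the measured TCP pose, the force and the opening at its end, in the units of the state.
- get_obs(): the state, without advancing time (a new reading comes with each control period).
- get_image(name): name is "scene" or "top"; returns the picture (420x560x3 uint8, red, green, blue); there is no depth.
- camera_info(name): a dict with "vertical_fov" (degrees; the focal length in pixels is half the picture's height over the tangent of half this angle, whatever the lens; pixels are square), "cx", "cy" (the principal point, pixels), "k1" (the pictures are not rectified: a ray, as slopes to the right and down, at radius r is drawn at 1 + k1 r^2 times it, then the intrinsics apply), "cam_to_world" (4x4, takes a point from camera to world coordinates). Camera axes: x right, y down, z forward; pixel columns grow to the right and rows downward; lengths in m; the calibration is good to about 2 mm. A picture is of the moment at which its call begins. camera_info takes no time and is no camera call.
- hand_in(): hands the job in, once; it reports no verdict.
The state is a dict: "time": time; "q": joint angles; "qd": joint speeds; "joint_torque": joint torques, N m; "ee_pos": TCP position; "ee_rot": TCP orientation; "contact_force": force on the tool from outside, world axes, zero at the start; "torque": the same for the moment, N m; "opening": finger opening in m.
Only numpy, scipy, OpenCV 4.12 (cv2) and the standard library are available. Lean on these libraries where they do the work, as an engineer would, in place of code of your own. Each camera call takes 0.05 s, during which the arm holds its last target.

## Task

Two lab-cart casters lie clamped on their sides; one has its axle pin in with the head underneath, so that only the pin's plain end shows, sunk in the open cup on top. Take the drift punch from the tool rack, push that pin straight down from above with the punch's flat tip until the pin's head lands on the cork pad below, then hang the punch back in its rack hole and let go.

Things in the scene. Friction and masses are not known exactly. Their poses are not given: they have to be found in the camera images.
- punch: Bare steel drift punch, 0.2 kg, hanging tip down in a rack hole. From the flat tip up: round shank 10 mm thick, 75 mm long; round guard 40 mm wide, 6 mm thick; square handle 16 x 16 mm, 55 mm long, gripped just above the guard. Origin: centre of the tip; z up the punch, x and y square to the handle's faces. Its rack neighbours: screwdriver (fat round handle), awl (mushroom wooden handle).
- rack: Aluminium tool rack fixed to the table, 60 mm (x) by 230 mm (y), top face 95 mm high. Three through holes 24 mm wide in its 10 mm top plate, at x = 0 and y = -75, 0, +75 mm, one tool in each in varying order. A tool's guard or collar rests on the top face; the punch's tip then hangs 20 mm above the table. Origin: centre of the footprint, on the table; z up.
- caster: Fixed caster with the pin to drive out: 90 mm grey wheel lying between steel plates, upright mounting plate at +x (x = 96, top 127 mm high). Origin: on the vertical axle axis, on the table; z up. On the axis an open cup tapers from 36 mm wide (rim 120 mm high) to the 20 mm bore (112 mm high), which runs straight down. The other caster, alike, has a domed pin head instead of a cup.
- axle_pin (a joint): How far the pin is driven down, m: starts at 0 to 0.004; at 0.038 its head is on the cork pad, the end of its travel. The pin is steel, 18 mm thick, on the caster's axle axis; its flat upper end is 0.109 minus this value above the table. It is stiff: about 8 N moves it, plus 1 N at 50 mm/s, and it stays where it is left.
There are look-alikes about, which are no part of the job. What is shaped like the punch but orange, turquoise or yellow is not meant.

How it is judged:
By the outcome, as a careful person would: the job done as asked, in the order asked, and still so for the second after the job is handed in, with the robot touching nothing.
It also fails if it takes over 58 s, if anything falls off the work surface, if the arm or the gripper's body presses on something with over 40 N, if the wrist force passes 120 N, or if a joint passes its speed limit or range.

## Working session

There is one attempt and no reset: what is moved stays moved. The work goes in short steps, Python scripts to look and compute and a tool call to move; the robot and the scene stay as the last step left them, time stands still between calls to the robot, and variables do not carry over. Pictures are saved under pics/ and viewed, and the job is handed in when it is done.

Besides the shell and the picture viewer there is one more tool, called after "Call:" as name(argument=value, ...) on one line, values as JSON. drive_tool: Moves the arm, as the interface text tells. Its arguments: {"type":"object","properties":{"commands":{"type":"array","items":{"type":"number"}}},"required":["commands"]}

```bash
mkdir -p pics; python3 - <<'E'
from plant import *
import cv2
for n in ("scene","top"):
    im=get_image(n); cv2.imwrite(f"pics/{n}0.png",im[:,:,::-1])
    print(n,camera_info(n))
print(get_obs())
E
```

```text
scene {'vertical_fov': 55.94204241644286, 'cx': 283.90313475601573, 'cy': 213.54362823665943, 'k1': -0.10228838419070636, 'cam_to_world': array([[ 0.10389175,  0.74428105, -0.65973648,  1.16514494],
       [ 0.99452751, -0.07038823,  0.07720442, -0.1182655 ],
       [ 0.0110241 , -0.66414699, -0.74752074,  0.81944512],
       [ 0.        ,  0.        ,  0.        ,  1.        ]])}
top {'vertical_fov': 47.177706307643646, 'cx': 269.4887927200114, 'cy': 211.8255732685667, 'k1': -0.040620394156594034, 'cam_to_world': array([[-0.01238465, -0.98470392,  0.17379532,  0.34837269],
       [-0.99990633,  0.01118303, -0.00789157, -0.06097399],
       [ 0.0058273 , -0.17387677, -0.98475018,  1.03051275],
       [ 0.        ,  0.        ,  0.        ,  1.        ]])}
{'time': 0.1, 'q': array([-9.91408111e-01,  3.85443736e-01,  6.76252123e-03, -4.16646462e-04,
       -1.19403634e+00, -2.58631069e-01]), 'qd': array([-0.00017895, -0.00160338,  0.00260257,  0.00202181,  0.00113617,
       -0.00036135]), 'joint_torque': array([-3.46742854e-04, -3.91689169e+01,  1.87934983e+01,  4.23196524e+00,
        1.34269174e-02, -7.46459227e-05]), 'ee_pos': array([ 0.1970387 , -0.59292459,  0.40379308]), 'ee_rot': array([0.0597962 , 1.56883645, 1.95119601]), 'contact_force': array([ 0.02383168, -0.18030318,  0.83608773]), 'torque': array([-0.02328394,  0.01522517,  0.10567989]), 'opening': 0.08705193221544377}
```

View pics/scene0.png

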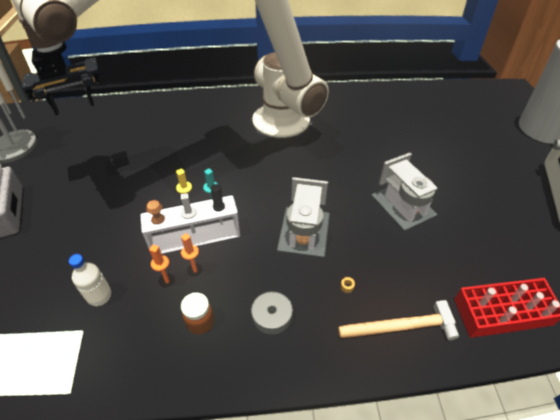

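View pics/top0.png

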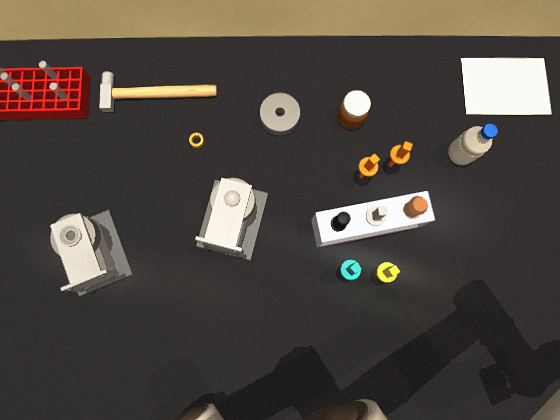

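The punch candidates in the top image are steel (377,214) in the rack's middle hole, turquoise (350,270), yellow (388,272) and orange (369,166) and (400,154). Only the bare steel one fits the description. The cup caster is at (70,236); the one at (232,198) has a domed head. I'll enlarge crops to confirm.

```bash
python3 - <<'E'
import cv2,numpy as np
t=cv2.imread("pics/top0.png"); s=cv2.imread("pics/scene0.png")
a=cv2.resize(t[180:300,300:440],None,fx=5,fy=5,interpolation=cv2.INTER_CUBIC)[:600]
cv2.imwrite("pics/c_rack_top.png",a)
b=cv2.resize(t[200:300,40:140],(400,400),interpolation=cv2.INTER_CUBIC)
c=cv2.resize(s[140:240,370:445],(300,400),interpolation=cv2.INTER_CUBIC)
cv2.imwrite("pics/c_caster.png",np.hstack([b,c]))
d=cv2.resize(s[160:280,130:250],(600,600),interpolation=cv2.INTER_CUBIC)
cv2.imwrite("pics/c_rack_sc.png",d)
E
```

```text
(no output)
```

View pics/c_rack_top.png

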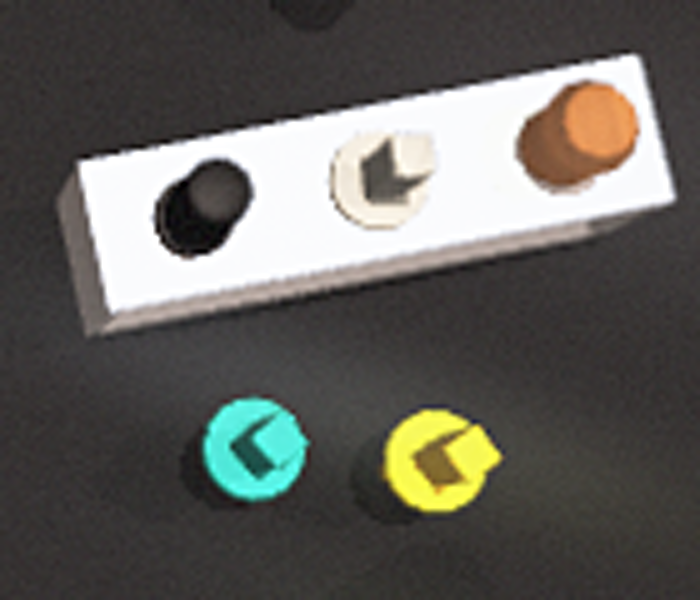

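View pics/c_caster.png

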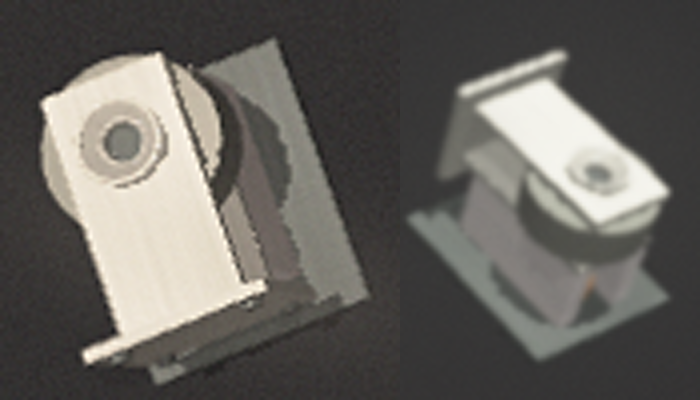

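View pics/c_rack_sc.png

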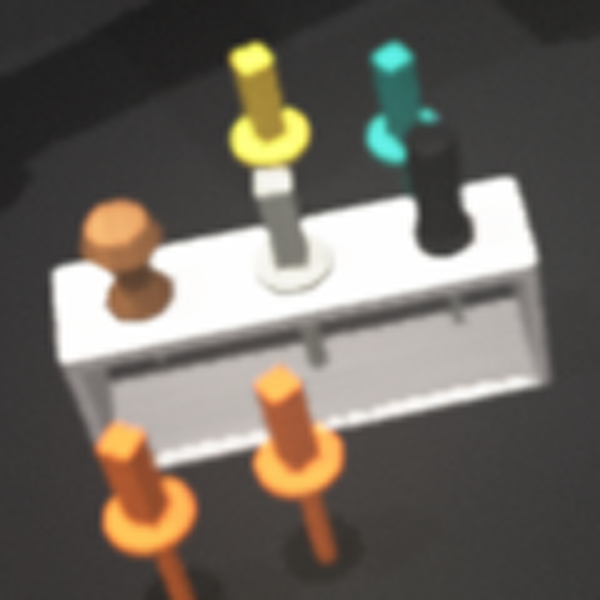

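```bash
python3 - <<'E'
import cv2,numpy as np
t=cv2.imread("pics/top0.png"); s=cv2.imread("pics/scene0.png")
f=lambda im,x,y,w:cv2.convertScaleAbs(cv2.resize(im[y:y+w,x:x+w],(400,400),interpolation=cv2.INTER_LANCZOS4),alpha=0.85)
cv2.imwrite("pics/z1.png",np.hstack([f(t,362,199,32),f(s,170,188,32)]))
cv2.imwrite("pics/z2.png",np.hstack([f(t,50,216,40),f(s,400,164,40)]))
E
```

```text
(no output)
```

View pics/z1.png

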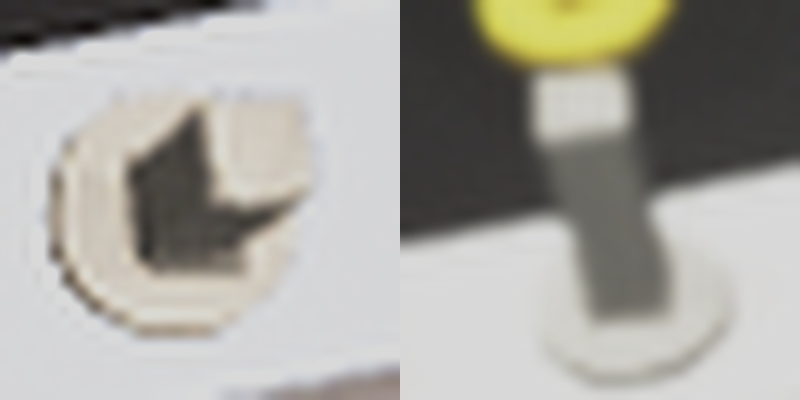

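View pics/z2.png

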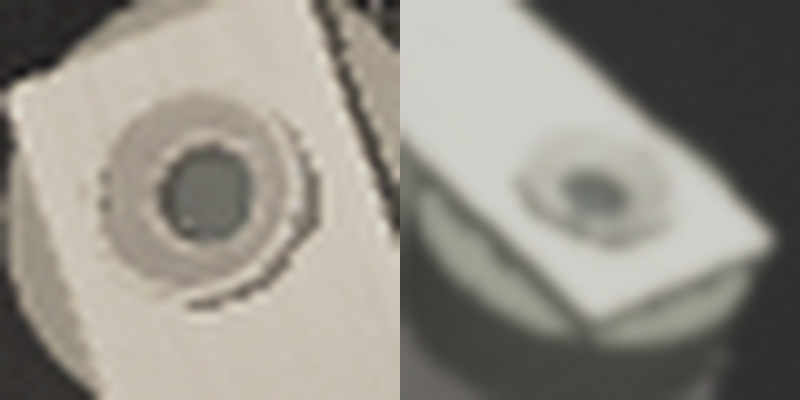

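```bash
cat > h.py <<'E'
import numpy as np
from plant import *
def K(n):
    c=camera_info(n); f=210/np.tan(np.radians(c['vertical_fov'])/2); return c,f
def ray(n,u,v):
    c,f=K(n); d=np.array([(u-c['cx'])/f,(v-c['cy'])/f]); p=d.copy()
    for _ in range(30): p=d/(1+c['k1']*(p@p))
    T=c['cam_to_world']; return T[:3,3],T[:3,:3]@np.array([*p,1])
def onz(n,u,v,z):
    o,r=ray(n,u,v); return (o+r*(z-o[2])/r[2])[:2]
def proj(n,P):
    c,f=K(n); T=c['cam_to_world']; q=T[:3,:3].T@(np.asarray(P)-T[:3,3]); p=q[:2]/q[2]; p=p*(1+c['k1']*(p@p)); return p*f+[c['cx'],c['cy']]
def crop(x0,y0,s,x,y): return x0+(x+.5)/s-.5, y0+(y+.5)/s-.5
E
python3 - <<'E'
from h import *
np.set_printoptions(precision=4,suppress=True)
R={}
for n,o,pts in (("top",(300,180),[(78,160),(638,55),(675,198),(108,312)]),("scene",(130,160),[(517,178),(52,268),(65,362),(538,257)])):
    p=np.array([onz(n,*crop(*o,5,*q),.095) for q in pts]); print(n,"rack",p.tolist(),p.mean(0)); 
    print([np.linalg.norm(p[i]-p[i-1]) for i in range(4)], [np.degrees(np.arctan2(*(p[i]-p[i-1])[::-1])) for i in range(4)])
for n,o,g,h,hc in (("top",(362,199),(178,212),(256,150),[(205,105),(305,98),(307,185),(215,205)]),("scene",(170,188),(239,308),(184,103),[(138,70),(228,70),(232,132),(138,138)])):
    print(n,"guard",onz(n,*crop(*o,12.5,*g),.101),"handle",onz(n,*crop(*o,12.5,*h),.156))
    p=np.array([onz(n,*crop(*o,12.5,*q),.156) for q in hc]); print([np.linalg.norm(p[i]-p[i-1]) for i in range(4)], [np.degrees(np.arctan2(*(p[i]-p[i-1])[::-1])) for i in range(4)])
for n,o,r,q in (("top",(50,216),(193,190),(205,193)),("scene",(400,164),(195,182),(195,192))):
    print(n,"rim",onz(n,*crop(*o,10,*r),.12),"pin",onz(n,*crop(*o,10,*q),.108))
E
```

```text
top rack [[0.5129047006413183, -0.15885976824626752], [0.5530768945590755, -0.38502108927331574], [0.4949056540647761, -0.3957902426230346], [0.4523949666650184, -0.16887941694128392]] [ 0.5033 -0.2771]
[np.float64(0.0613336878546703), np.float64(0.22970143293602993), np.float64(0.059159681240819564), np.float64(0.23085857435835852)] [np.float64(9.402144791200401), np.float64(-79.92781653654532), np.float64(-169.51166424647943), np.float64(100.61109501658163)]
scene rack [[0.45113756259998894, -0.16648269464639287], [0.4911213244185053, -0.3977845826569566], [0.5524617123822105, -0.38329188820799887], [0.5065988829618405, -0.15715676008928786]] [ 0.5003 -0.2762]
[np.float64(0.05623994231543395), np.float64(0.23473232543987463), np.float64(0.06302921059261905), np.float64(0.23073901987246934)] [np.float64(-170.4548919201979), np.float64(-80.19254642512159), np.float64(13.29331306086468), np.float64(101.46474587970128)]
top guard [ 0.5027 -0.2773] handle [ 0.5028 -0.2767]
[np.float64(0.015088081073903175), np.float64(0.01502433043572657), np.float64(0.013122828241415137), np.float64(0.014158149525760342)] [np.float64(2.6938616343195814), np.float64(-86.59730383711907), np.float64(178.16692633103676), np.float64(101.60061024669095)]
scene guard [ 0.5047 -0.2754] handle [ 0.5022 -0.2766]
[np.float64(0.01802969225075137), np.float64(0.017166682419245315), np.float64(0.016546007546644727), np.float64(0.01752492987937882)] [np.float64(-175.96894693131736), np.float64(84.4398556144502), np.float64(5.917815435451977), np.float64(-90.44474580866158)]
top rim [0.4692 0.3166] pin [0.4702 0.3192]
scene rim [0.471  0.3151] pin [0.4628 0.3213]
```

```bash
python3 - <<'E'
from h import *
np.set_printoptions(precision=4,suppress=True)
def tri(pt,ps):
    A=np.zeros((3,3));b=np.zeros(3)
    for n,p in(("top",pt),("scene",ps)):
        o,d=ray(n,*p); d=d/np.linalg.norm(d); M=np.eye(3)-np.outer(d,d); A+=M;b+=M@o
    X=np.linalg.solve(A,b); return X, proj("top",X)-pt
T=lambda x,y:crop(300,180,5,x,y); S=lambda x,y:crop(130,160,5,x,y)
for k,a,b in (("punch",T(412,158),S(272,180)),("driver",T(222,190),S(433,138)),("awl",T(600,122),S(120,228)),("yellow",T(480,450),S(252,55)),("turq",T(283,440),S(392,55)),("yguard",T(435,460),S(270,137)),("tguard",T(253,448),S(398,137)),("or1",(374.5,159),S(278,382)),("or2",(407,147),S(122,440))):
    print(k,*tri(a,b))
# domed caster top and plate
print("dome",onz("top",232,198,.125),onz("scene",307,190,.125))
E
```

```text
punch [ 0.5015 -0.2769  0.1559] [ 0.1965 -0.009 ]
driver [ 0.489  -0.2025  0.1643] [-0.8468  0.0042]
awl [ 0.5161 -0.3501  0.1462] [-0.4724  0.0373]
yellow [ 0.3943 -0.2986  0.1403] [-0.7367  0.0176]
turq [ 0.3992 -0.2267  0.138 ] [-0.4037  0.0002]
yguard [ 0.3937 -0.2982  0.0806] [ 0.144  -0.0031]
tguard [ 0.3995 -0.2283  0.0794] [ 1.0053 -0.0027]
or1 [ 0.6075 -0.2719  0.1363] [-0.2396  0.0145]
or2 [ 0.632  -0.3381  0.134 ] [ 0.0619 -0.0065]
dome [0.536  0.0035] [0.4798 0.0187]
```

The enlarged crop confirms the bare steel punch in the middle hole, at about (0.5025, -0.277), with its handle turned about 3°. The cup axis is near (0.470, 0.317). Triangulated heights agree with the given sizes: handle top 0.156, rack 60 x 230.

```bash
cat >> h.py <<'E'
from scipy.spatial.transform import Rotation as Ro
def to(pos,jaw):
    o=get_obs(); R=Ro.from_euler('xyz',o['ee_rot']); p=o['ee_pos']
    Rt=Ro.from_euler('xyz',[0,np.pi/2,np.radians(jaw)])
    d=R.inv().apply(np.array(pos)-p); w=(R.inv()*Rt).as_rotvec()
    z=R.as_matrix(); print("t",round(o['time'],2),"pos",p.round(4),"x",z[:,0].round(4),"jaw",np.degrees(np.arctan2(z[1,2],z[0,2])).round(2),"F",o['contact_force'].round(2),"open",round(o['opening'],4),"q",o['q'].round(2))
    print("shift",d.round(4),"turn",w.round(4),"rows",np.linalg.norm(d)/.0417,np.degrees(np.linalg.norm(w))/7.16)
E
python3 -c "
from h import *
to([.5025,-.277,.40],183)"
```

```text
t 0.1 pos [ 0.197  -0.5929  0.4038] x [-7.0e-04  1.8e-03 -1.0e+00] jaw 108.37 F [ 0.02 -0.18  0.84] open 0.0871 q [-0.99  0.39  0.01 -0.   -1.19 -0.26]
shift [ 0.0041 -0.3895  0.2036] turn [-1.3026e+00  1.7000e-03  1.2000e-03] rows 10.538725009720102 10.42330244535301
```

Call:
drive_tool(commands=[0.0041,-0.3895,0.2036,-1.3026,0.0017,0.0012,70,0.0041,-0.3895,0.2036,-1.3026,0.0017,0.0012,70,0.0041,-0.3895,0.2036,-1.3026,0.0017,0.0012,70,0.0041,-0.3895,0.2036,-1.3026,0.0017,0.0012,70,0.0041,-0.3895,0.2036,-1.3026,0.0017,0.0012,70,0.0041,-0.3895,0.2036,-1.3026,0.0017,0.0012,70,0.0041,-0.3895,0.2036,-1.3026,0.0017,0.0012,70,0.0041,-0.3895,0.2036,-1.3026,0.0017,0.0012,70,0.0041,-0.3895,0.2036,-1.3026,0.0017,0.0012,70,0.0041,-0.3895,0.2036,-1.3026,0.0017,0.0012,70,0.0041,-0.3895,0.2036,-1.3026,0.0017,0.0012,70,0.0041,-0.3895,0.2036,-1.3026,0.0017,0.0012,70])

```text
time: 1.1
ee_pos: [0.5053, -0.2739, 0.3999]
ee_rot: [1.989, 1.569, -1.093]
contact_force: [-0.4, 0.1, -0.1]
opening: 0.0612
```

Call:
drive_tool(commands=[0,0,0,0,0,0,70,0,0,0,0,0,0,70,0,0,0,0,0,0,70])

```text
time: 1.35
ee_pos: [0.5017, -0.2778, 0.4005]
ee_rot: [1.507, 1.569, -1.584]
contact_force: [-0.2, 0.1, -0.3]
opening: 0.0611
```

```bash
python3 -c "
from h import *
import cv2
to([.5025,-.277,.290],183)
for n in ('top','scene'):
    cv2.imwrite(f'pics/{n}1.png',get_image(n)[:,:,::-1])
"
```

```text
t 1.35 pos [ 0.5017 -0.2778  0.4005] x [-0.     -0.0016 -1.    ] jaw -177.09 F [-0.22  0.06 -0.25] open 0.0611 q [-0.22  0.3  -0.13  0.   -1.14  0.27]
shift [ 0.1105 -0.001  -0.0008] turn [-0.0016  0.0001 -0.0016] rows 2.6492126066635575 0.018455486785408978
```

View pics/scene1.png

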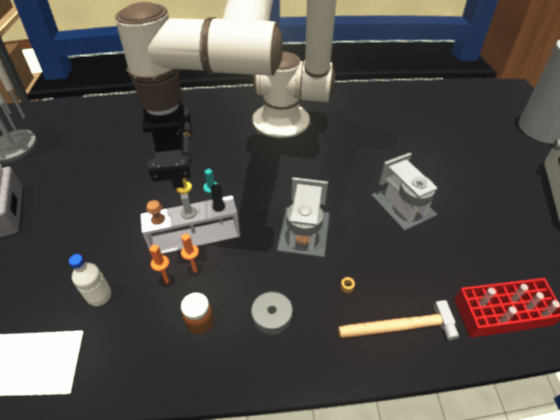

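```bash
python3 -c "
from h import *
import cv2
print(proj('scene',[.502,-.278,.2365]),[proj('scene',[.502+s,-.278,.2185]) for s in(-.03,.03)])
im=cv2.imread('pics/scene1.png');cv2.imwrite('pics/z3.png',cv2.resize(im[90:240,110:260],(600,600),interpolation=cv2.INTER_CUBIC))
"
```

```text
[177.28940607 170.22039354] [array([179.78176704, 167.27580709]), array([177.7508352 , 185.59983118])]
```

View pics/z3.png

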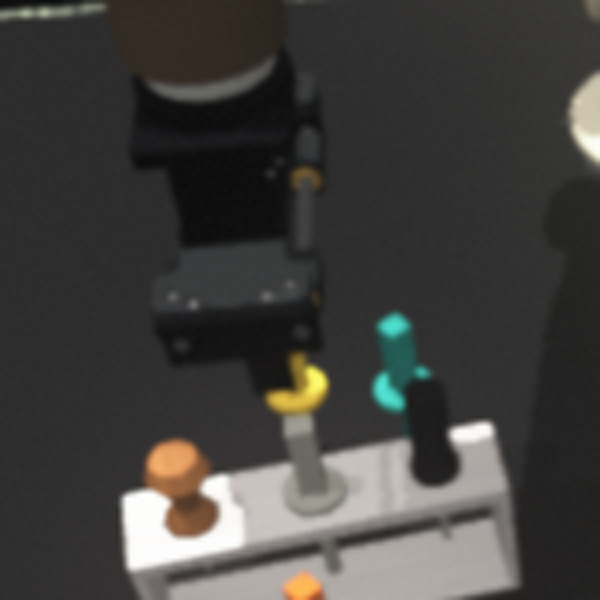

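Call:
drive_tool(commands=[0.03,-0.001,-0.0008,-0.0016,0,-0.0016,70,0.06,-0.001,-0.0008,-0.0016,0,-0.0016,70,0.08,-0.001,-0.0008,-0.0016,0,-0.0016,70,0.1,-0.001,-0.0008,-0.0016,0,-0.0016,70,0.1095,-0.001,-0.0008,-0.0016,0,-0.0016,70,0.1095,-0.001,-0.0008,-0.0016,0,-0.0016,70,0.1095,-0.001,-0.0008,-0.0016,0,-0.0016,70])

```text
time: 2.03
ee_pos: [0.5034, -0.2768, 0.2915]
ee_rot: [2.248, 1.57, -0.84]
contact_force: [0.5, -0.4, -0.2]
opening: 0.0609
```

```bash
python3 -c "
from h import *
import cv2
to([.5025,-.277,.290],183)
im=get_image('scene')[:,:,::-1];a=cv2.resize(im[130:250,130:250],(400,400),interpolation=cv2.INTER_CUBIC)
im=get_image('top')[:,:,::-1];b=cv2.resize(im[160:280,310:430],(400,400),interpolation=cv2.INTER_CUBIC)
cv2.imwrite('pics/z4.png',np.hstack([a,b]))
"
```

```text
t 2.03 pos [ 0.5034 -0.2768  0.2915] x [ 6.e-04 -7.e-04 -1.e+00] jaw -176.93 F [ 0.51 -0.36 -0.17] open 0.0609 q [-0.22  0.41 -0.27  0.   -0.89  0.27]
shift [0.0015 0.0001 0.0009] turn [ 0.0012 -0.0006 -0.0007] rows 0.04222495839960286 0.012448865872968088
```

View pics/z4.png

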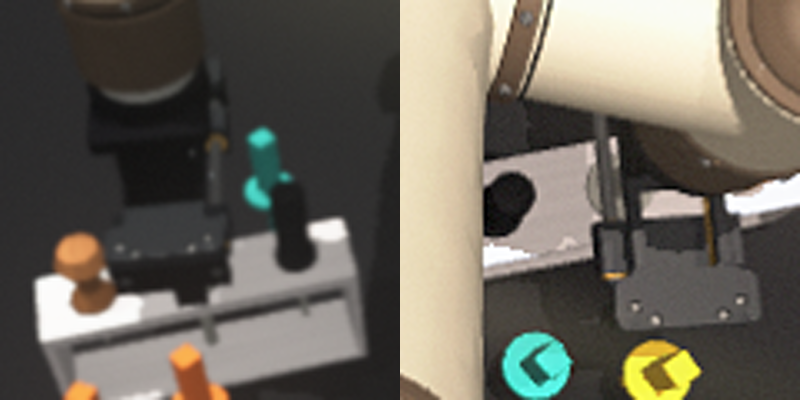

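The fingers straddle the handle clear of the neighbours, so I close.

Call:
drive_tool(commands=[0,0,0,0,0,0,40,0,0,0,0,0,0,30,0,0,0,0,0,0,10,0,0,0,0,0,0,5,0,0,0,0,0,0,5,0,0,0,0,0,0,5,0,0,0,0,0,0,5,0,0,0,0,0,0,5])

```text
time: 2.8
ee_pos: [0.5032, -0.2762, 0.2911]
ee_rot: [0.144, 1.57, -2.943]
contact_force: [-1.3, -0.3, 1.4]
opening: 0.0159
```

```bash
python3 -c "
from h import *
to([.5025,-.277,.45],183)"
```

```text
t 2.8 pos [ 0.5032 -0.2762  0.2911] x [-3.e-04 -1.e-04 -1.e+00] jaw -176.89 F [-1.26 -0.29  1.43] open 0.0159 q [-0.22  0.41 -0.27  0.   -0.89  0.27]
shift [-0.1589  0.0008  0.0008] turn [ 0.0019  0.0003 -0.    ] rows 3.81093612227969 0.015316712919590303
```

Call:
drive_tool(commands=[-0.01,0,0,0,0,0,5,-0.03,0,0,0,0,0,5,-0.06,0,0,0,0,0,5,-0.09,0,0,0,0,0,5,-0.12,0,0,0,0,0,5,-0.15,0,0,0,0,0,5,-0.17,0,0,0,0,0,5,-0.17,0,0,0,0,0,5,-0.17,0,0,0,0,0,5,-0.17,0,0,0,0,0,5])

```text
time: 3.63
ee_pos: [0.5028, -0.2759, 0.4597]
ee_rot: [-0.744, 1.568, 2.452]
contact_force: [0.1, -0.6, -2.2]
opening: 0.0158
```

```bash
python3 -c "
from h import *
import cv2
to([.470,.317,.461],183)
im=get_image('scene')[:,:,::-1];cv2.imwrite('pics/s5.png',im);a=cv2.resize(im[80:240,110:270],(400,400),interpolation=cv2.INTER_CUBIC)
im=get_image('top')[:,:,::-1];b=cv2.resize(im[150:300,290:440],(400,400),interpolation=cv2.INTER_CUBIC)
cv2.imwrite('pics/z5.png',np.hstack([a,b]))
print(proj('scene',[.5032,-.2762,.19]))
"
```

```text
t 3.63 pos [ 0.5028 -0.2759  0.4597] x [-0.0018  0.0015 -1.    ] jaw -176.92 F [ 0.1  -0.56 -2.25] open 0.0158 q [-0.22  0.26 -0.03 -0.   -1.28  0.27]
shift [-3.000e-04 -5.938e-01  8.000e-04] turn [0.0015 0.0018 0.0016] rows 14.24037928922337 0.022474975893871697
[181.82379955 185.69204262]
```

View pics/z5.png

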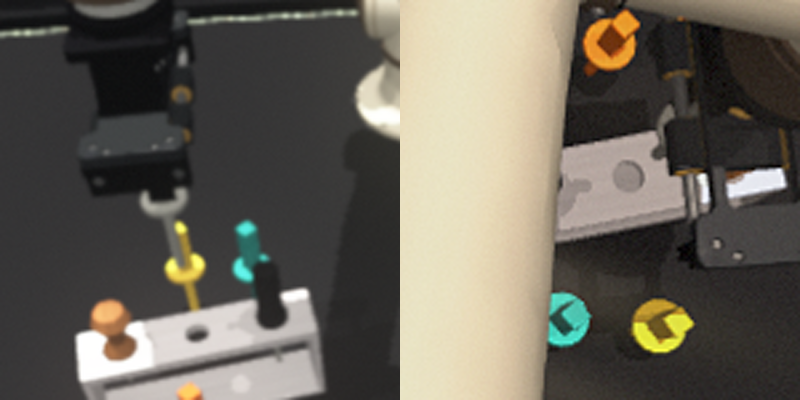

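Call:
drive_tool(commands=[0,-0.02,0,0,0,0,5,0,-0.05,0,0,0,0,5,0,-0.085,0,0,0,0,5,0,-0.12,0,0,0,0,5,0,-0.155,0,0,0,0,5,0,-0.19,0,0,0,0,5,0,-0.225,0,0,0,0,5,0,-0.26,0,0,0,0,5,0,-0.29,0,0,0,0,5,0,-0.31,0,0,0,0,5,0,-0.32,0,0,0,0,5,0,-0.32,0,0,0,0,5])

```text
time: 4.73
ee_pos: [0.4858, 0.045, 0.46]
ee_rot: [0.42, 1.569, -2.665]
contact_force: [-0.2, -0.8, -1.8]
opening: 0.0163
```

```bash
python3 -c "
from h import *
import cv2
to([.470,.317,.461],183)
print('hole',onz('top',375.5,216,.095),onz('scene',188.8,213.2,.095))
"
```

```text
t 4.73 pos [0.4858 0.045  0.46  ] x [-1.5e-03 -8.0e-04 -1.0e+00] jaw -176.73 F [-0.22 -0.84 -1.79] open 0.0163 q [ 0.43  0.11 -0.22  0.   -1.24 -0.37]
shift [-0.0012 -0.2725  0.0003] turn [ 0.0046  0.0015 -0.0007] rows 6.534477002765434 0.03944525384482752
hole [ 0.50270834 -0.27813558] [ 0.50263221 -0.27614331]
```

Call:
drive_tool(commands=[0,-0.02,0,0.0046,0.0015,0,5,0,-0.05,0,0.0046,0.0015,0,5,0,-0.085,0,0.0046,0.0015,0,5,0,-0.12,0,0.0046,0.0015,0,5,0,-0.155,0,0.0046,0.0015,0,5,0,-0.19,0,0.0046,0.0015,0,5,0,-0.22,0,0.0046,0.0015,0,5,0,-0.245,0,0.0046,0.0015,0,5,0,-0.265,0.0003,0.0046,0.0015,0,5,0,-0.2725,0.0003,0.0046,0.0015,0,5,0,-0.2725,0.0003,0.0046,0.0015,0,5,0,-0.2725,0.0003,0.0046,0.0015,0,5])

```text
time: 5.73
ee_pos: [0.4712, 0.3147, 0.4602]
ee_rot: [1.926, 1.569, -1.167]
contact_force: [0.3, 0.9, -2.0]
opening: 0.0159
```

Call:
drive_tool(commands=[0,0,0,0,0,0,5,0,0,0,0,0,0,5,0,0,0,0,0,0,5,0,0,0,0,0,0,5])

```text
time: 6.07
ee_pos: [0.471, 0.3146, 0.4613]
ee_rot: [3.124, 1.568, 0.031]
contact_force: [-0.2, -1.1, -2.2]
opening: 0.0156
```

```bash
python3 -c "
from h import *
import cv2
to([.470,.317,.400],183)
im=get_image('scene')[:,:,::-1];cv2.imwrite('pics/s6.png',im);a=cv2.resize(im[60:220,340:500],(400,400),interpolation=cv2.INTER_CUBIC)
im=get_image('top')[:,:,::-1];cv2.imwrite('pics/t6.png',im);b=cv2.resize(im[180:320,0:140],(400,400),interpolation=cv2.INTER_CUBIC)
cv2.imwrite('pics/z6.png',np.hstack([a,b]))
p=get_obs()['ee_pos'];print(proj('scene',[p[0],p[1],.189]),proj('top',[p[0],p[1],.189]))
"
```

```text
t 6.07 pos [0.471  0.3146 0.4613] x [ 2.3e-03  1.0e-04 -1.0e+00] jaw -177.21 F [-0.22 -1.1  -2.16] open 0.0156 q [ 0.88  0.25 -0.05  0.   -1.27 -0.83]
shift [ 0.0613 -0.0024  0.001 ] turn [-0.0037 -0.0023 -0.    ] rows 1.4710169365368284 0.0351554368324953
[426.15053744 161.5792256 ] [ 54.22388628 228.64842789]
```

View pics/z6.png

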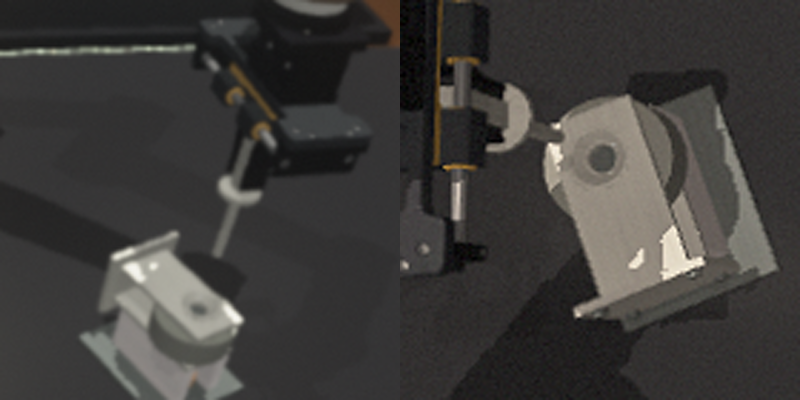

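Call:
drive_tool(commands=[0.025,-0.0024,0.001,-0.0037,-0.0023,0,5,0.04,-0.0024,0.001,-0.0037,-0.0023,0,5,0.05,-0.0024,0.001,-0.0037,-0.0023,0,5,0.055,-0.0024,0.001,-0.0037,-0.0023,0,5,0.055,-0.0024,0.001,-0.0037,-0.0023,0,5,0.055,-0.0024,0.001,-0.0037,-0.0023,0,5,0.055,-0.0024,0.001,-0.0037,-0.0023,0,5])

```text
time: 6.75
ee_pos: [0.4701, 0.318, 0.4072]
ee_rot: [-2.594, 1.569, 0.601]
contact_force: [0.2, 0.7, -2.2]
opening: 0.0157
```

```bash
python3 -c "
from h import *
import cv2
to([.470,.317,.400],183)
im=get_image('scene')[:,:,::-1];cv2.imwrite('pics/s7.png',im);a=cv2.resize(im[150:200,395:445],(400,400),interpolation=cv2.INTER_CUBIC)
im=get_image('top')[:,:,::-1];cv2.imwrite('pics/t7.png',im);b=cv2.resize(im[210:260,40:90],(400,400),interpolation=cv2.INTER_CUBIC)
cv2.imwrite('pics/z7.png',np.hstack([a,b]))
p=get_obs()['ee_pos']
for z in (.1352,.19): print(proj('scene',[p[0],p[1],z]),proj('top',[p[0],p[1],z]))
"
```

```text
t 6.75 pos [0.4701 0.318  0.4072] x [ 0.0016  0.0011 -1.    ] jaw -176.93 F [ 0.2   0.71 -2.22] open 0.0157 q [ 0.88  0.29 -0.13  0.   -1.15 -0.83]
shift [0.0072 0.001  0.0002] turn [ 0.0011 -0.0017  0.001 ] rows 0.17354450903521754 0.01808844371438028
[421.46716895 177.15950358] [ 64.97403129 233.11066921]
[427.2548451  160.98056609] [ 52.31232565 229.07549843]
```

View pics/z7.png

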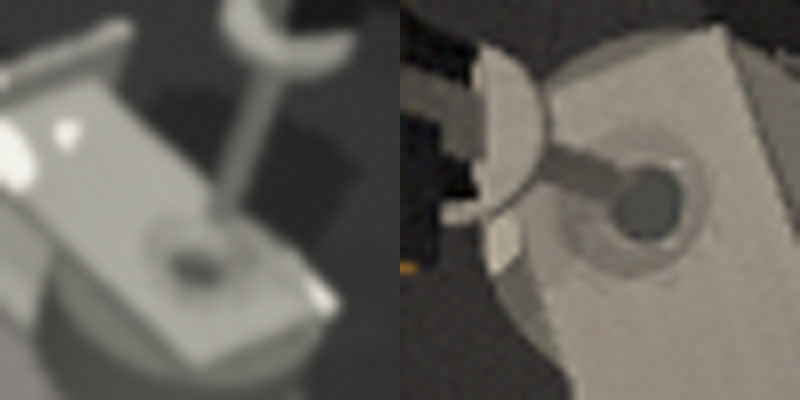

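The tip is over the cup, matching the projection within about 1 px in both views. I descend gently.

Call:
drive_tool(commands=[0.008,0.0012,0.0002,0.001,-0.0017,0.001,5,0.015,0.0012,0.0002,0.001,-0.0017,0.001,5,0.02,0.0012,0.0002,0.001,-0.0017,0.001,5,0.022,0.0012,0.0002,0.001,-0.0017,0.001,5,0.022,0.0012,0.0002,0.001,-0.0017,0.001,5,0.022,0.0012,0.0002,0.001,-0.0017,0.001,5])

```text
time: 7.35
ee_pos: [0.4698, 0.3166, 0.3838]
ee_rot: [0.686, 1.568, -2.403]
contact_force: [-1.0, 0.1, -2.2]
opening: 0.0158
```

```bash
python3 -c "
from h import *
import cv2
to([.470,.3165,.380],183)
im=get_image('scene')[:,:,::-1];cv2.imwrite('pics/s8.png',im);a=cv2.resize(im[150:200,395:445],(400,400),interpolation=cv2.INTER_CUBIC)
im=get_image('top')[:,:,::-1];cv2.imwrite('pics/t8.png',im);b=cv2.resize(im[210:260,40:90],(400,400),interpolation=cv2.INTER_CUBIC)
cv2.imwrite('pics/z8.png',np.hstack([a,b]))
"
```

```text
t 7.35 pos [0.4698 0.3166 0.3838] x [-0.002  -0.0018 -1.    ] jaw -177.0 F [-1.04  0.1  -2.23] open 0.0158 q [ 0.88  0.3  -0.17 -0.   -1.1  -0.83]
shift [ 0.0038  0.0001 -0.0002] turn [ 0.      0.0021 -0.0017] rows 0.09110298555644782 0.02132553618461356
```

View pics/z8.png

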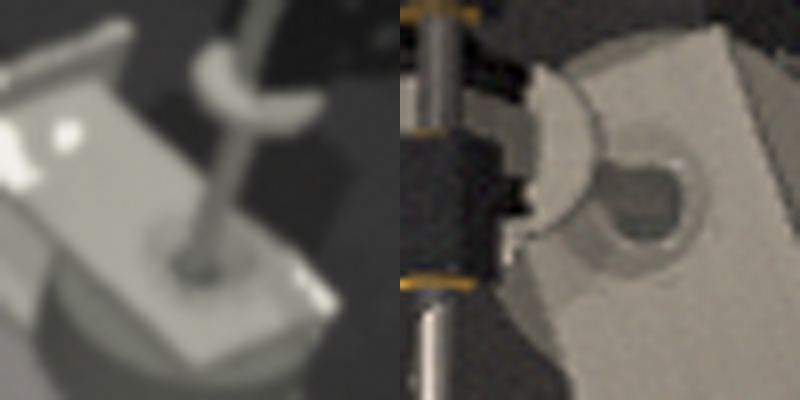

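```bash
python3 -c "
from h import *
import cv2
for z in (.146,.1127,.107):
  s=proj('scene',[.4698,.3166,z]);t=proj('top',[.4698,.3166,z]); print(z,(s-[395,150])*8+4,(t-[40,210])*8+4)
im=cv2.imread('pics/t8.png');b=cv2.resize(im[220:250,55:85],(600,600),interpolation=cv2.INTER_CUBIC)
cv2.imwrite('pics/z9.png',cv2.convertScaleAbs(b,alpha=1.8))
"
```

```text
0.146 [220.57861063 196.31777696] [190.19718896 183.7004893 ]
0.1127 [193.68285877 271.35842104] [247.26126035 201.89945694]
0.107 [189.18972143 283.85695758] [256.63330161 204.88700699]
```

View pics/z9.png

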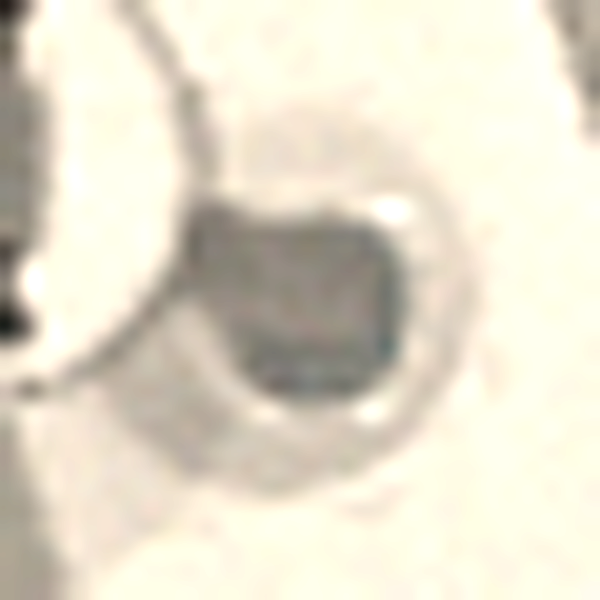

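Call:
drive_tool(commands=[0.003,0,0.001,0,0.002,-0.002,5,0.006,0,0.001,0,0.002,-0.002,5,0.009,0,0.001,0,0.002,-0.002,5,0.012,0,0.001,0,0.002,-0.002,5,0.012,0,0.001,0,0.002,-0.002,5])

```text
time: 7.87
ee_pos: [0.4686, 0.3166, 0.3728]
ee_rot: [-2.212, 1.569, 0.982]
contact_force: [-1.9, -0.8, 2.8]
opening: 0.016
```

```bash
python3 -c "
from h import *
to([.4690,.3165,.370],183)"
```

```text
t 7.87 pos [0.4686 0.3166 0.3728] x [ 8.0e-04  1.3e-03 -1.0e+00] jaw -176.98 F [-1.89 -0.75  2.79] open 0.016 q [ 0.88  0.31 -0.19 -0.   -1.07 -0.83]
shift [ 0.0028  0.0001 -0.0004] turn [ 0.0004 -0.0009  0.0012] rows 0.06747722272963716 0.012545109524854816
```

Call:
drive_tool(commands=[0.003,0,-0.0004,0,0,0,5,0.006,0,-0.0004,0,0,0,5,0.009,0,-0.0004,0,0,0,5,0.012,0,-0.0004,0,0,0,5,0.015,0,-0.0004,0,0,0,5,0.015,0,-0.0004,0,0,0,5])

```text
time: 8.37
ee_pos: [0.4689, 0.3166, 0.3574]
ee_rot: [-1.711, 1.57, 1.483]
contact_force: [-2.2, 0.5, 4.3]
opening: 0.016
```

```bash
python3 -c "
from h import *
import cv2
to([.4690,.3165,.342],183)
im=get_image('scene')[:,:,::-1];a=cv2.resize(im[110:220,360:470],(400,400),interpolation=cv2.INTER_CUBIC)
im=get_image('top')[:,:,::-1];b=cv2.resize(im[210:260,40:90],(400,400),interpolation=cv2.INTER_CUBIC)
cv2.imwrite('pics/z10.png',np.hstack([a,b]))
"
```

```text
t 8.37 pos [0.4689 0.3166 0.3574] x [ 1.0e-04  1.1e-03 -1.0e+00] jaw -176.99 F [-2.16  0.55  4.32] open 0.016 q [ 0.88  0.32 -0.21 -0.   -1.04 -0.83]
shift [ 0.0154  0.0001 -0.0001] turn [ 0.0002 -0.0002  0.0011] rows 0.37035606924554104 0.009045725398855403
```

View pics/z10.png

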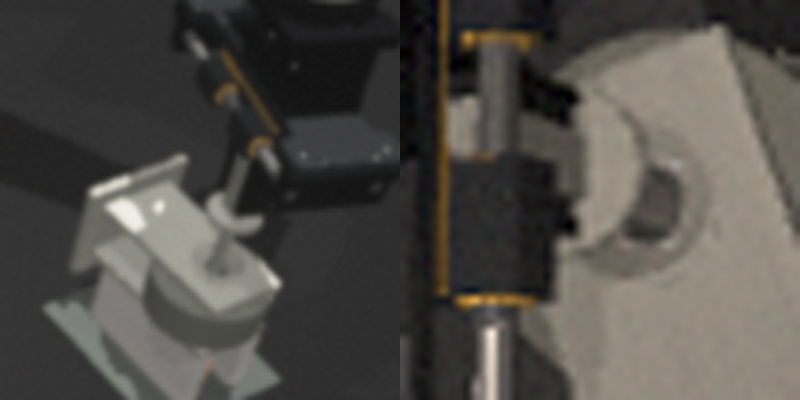

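Call:
drive_tool(commands=[0.003,0,0,0,0,0,5,0.006,0,0,0,0,0,5,0.009,0,0,0,0,0,5,0.012,0,0,0,0,0,5,0.014,0,0,0,0,0,5,0.015,0,0,0,0,0,5,0.015,0,0,0,0,0,5])

```text
time: 9.05
ee_pos: [0.469, 0.3166, 0.3423]
ee_rot: [-1.664, 1.57, 1.53]
contact_force: [-3.7, 0.8, 4.8]
opening: 0.0158
```

Call:
drive_tool(commands=[0.001,0,0,0,0,0,5,0.002,0,0,0,0,0,5,0.002,0,0,0,0,0,5])

```text
time: 9.3
ee_pos: [0.469, 0.3167, 0.3419]
ee_rot: [-2.237, 1.569, 0.957]
contact_force: [-5.3, -0.7, 12.2]
opening: 0.0161
```

Call:
drive_tool(commands=[0.001,0,0,0,0,0,5,0.002,0,0,0,0,0,5,0.002,0,0,0,0,0,5,0.002,0,0,0,0,0,5])

```text
time: 9.63
ee_pos: [0.4688, 0.3167, 0.3417]
ee_rot: [-2.497, 1.569, 0.698]
contact_force: [-7.3, -0.4, 18.5]
opening: 0.0158
```

```bash
python3 -c "
from h import *
import cv2
to([.4690,.3165,.342],183)
im=get_image('scene')[:,:,::-1];a=cv2.resize(im[110:220,360:470],(400,400),interpolation=cv2.INTER_CUBIC)
im=get_image('top')[:,:,::-1];b=cv2.resize(im[210:260,40:90],(400,400),interpolation=cv2.INTER_CUBIC)
cv2.imwrite('pics/z11.png',np.hstack([a,b]))
"
```

```text
t 9.63 pos [0.4688 0.3167 0.3417] x [ 0.0017  0.0014 -1.    ] jaw -176.93 F [-7.34 -0.36 18.51] open 0.0158 q [ 0.88  0.34 -0.23  0.   -1.   -0.83]
shift [-0.0003  0.0002 -0.0002] turn [ 0.0012 -0.0018  0.0013] rows 0.008665291056287274 0.019869149451783773
```

View pics/z11.png

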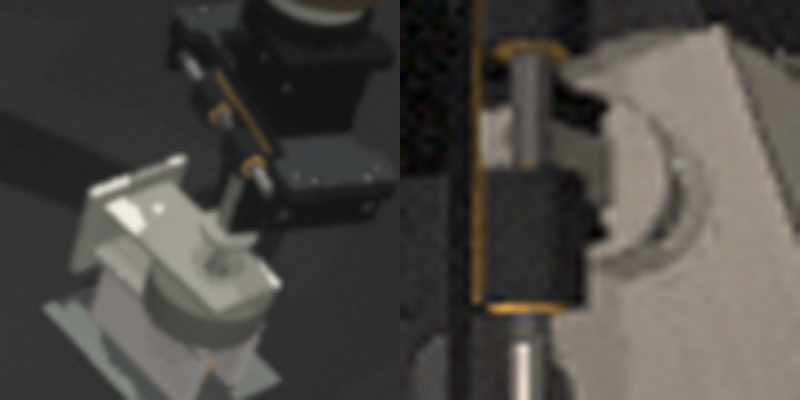

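The pin is at its stop. The tip is at 0.3417 - 0.2711 = 0.0706, against 0.071 expected, and the force rises with no further travel. I lift out.

Call:
drive_tool(commands=[-0.006,0,0,0,0,0,5,-0.016,0,0,0,0,0,5,-0.03,0,0,0,0,0,5,-0.05,0,0,0,0,0,5,-0.075,0,0,0,0,0,5,-0.1,0,0,0,0,0,5,-0.118,0,0,0,0,0,5,-0.123,0,0,0,0,0,5,-0.123,0,0,0,0,0,5,-0.123,0,0,0,0,0,5])

```text
time: 10.57
ee_pos: [0.469, 0.3163, 0.4595]
ee_rot: [0.122, 1.569, -2.968]
contact_force: [-0.2, -0.5, -2.9]
opening: 0.016
```

```bash
python3 -c "
from h import *
import cv2
to([.5025,-.277,.461],183)
im=get_image('scene')[:,:,::-1];cv2.imwrite('pics/s12.png',im);a=cv2.resize(im[60:220,340:500],(400,400),interpolation=cv2.INTER_CUBIC)
im=get_image('top')[:,:,::-1];cv2.imwrite('pics/t12.png',im);b=cv2.resize(im[180:320,0:140],(400,400),interpolation=cv2.INTER_CUBIC)
cv2.imwrite('pics/z12.png',np.hstack([a,b]))
p=get_obs()['ee_pos'];print(proj('scene',[p[0],p[1],.189]),proj('top',[p[0],p[1],.189]))
"
```

```text
t 10.57 pos [0.469  0.3163 0.4595] x [-2.e-03 -3.e-04 -1.e+00] jaw -177.03 F [-0.16 -0.46 -2.94] open 0.016 q [ 0.88  0.25 -0.05 -0.   -1.27 -0.83]
shift [-0.0014  0.5942 -0.0028] turn [-0.0006  0.002  -0.0002] rows 14.250097002029891 0.016758930875903588
[426.39767851 161.03721153] [ 53.39951094 229.7380833 ]
```

View pics/z12.png

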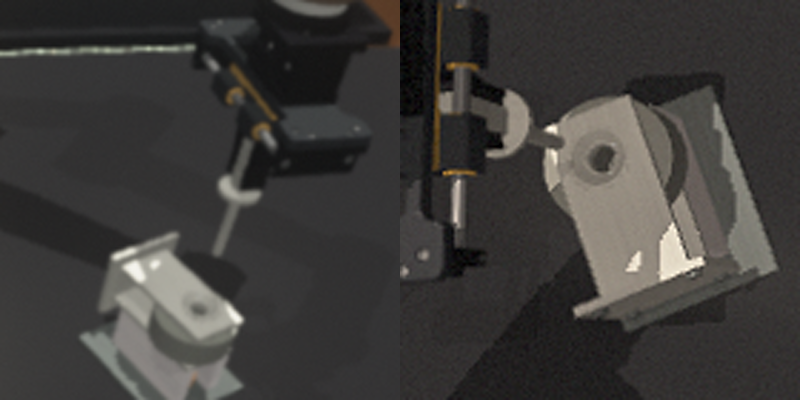

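The cup's bore is now visibly deeper, and the punch sits unchanged in the grip. I return to the rack.

Call:
drive_tool(commands=[0,0.02,0,0,0.002,0,5,0,0.05,0,0,0.002,0,5,0,0.085,0,0,0.002,0,5,0,0.12,0,0,0.002,0,5,0,0.155,0,0,0.002,0,5,0,0.19,0,0,0.002,0,5,0,0.225,0,0,0.002,0,5,0,0.26,0,0,0.002,0,5,0,0.29,0,0,0.002,0,5,0,0.31,0,0,0.002,0,5,0,0.32,0,0,0.002,0,5,0,0.32,0,0,0.002,0,5])

```text
time: 11.67
ee_pos: [0.4857, -0.0047, 0.4596]
ee_rot: [-0.445, 1.57, 2.745]
contact_force: [-0.6, -0.1, -2.2]
opening: 0.0159
```

```bash
python3 -c "
from h import *
to([.5025,-.277,.461],183)"
```

```text
t 11.67 pos [ 0.4857 -0.0047  0.4596] x [-3.e-04  1.e-04 -1.e+00] jaw -177.17 F [-0.58 -0.12 -2.23] open 0.0159 q [ 0.33  0.11 -0.23 -0.   -1.24 -0.28]
shift [-0.0015  0.2728 -0.0034] turn [-0.003   0.0003  0.0002] rows 6.542616694959518 0.023874235214716277
```

Call:
drive_tool(commands=[0,0.02,0,-0.003,0,0,5,0,0.05,0,-0.003,0,0,5,0,0.085,0,-0.003,0,0,5,0,0.12,0,-0.003,0,0,5,0,0.155,0,-0.003,0,0,5,0,0.19,0,-0.003,0,0,5,0,0.22,-0.002,-0.003,0,0,5,0,0.245,-0.003,-0.003,0,0,5,0,0.265,-0.0034,-0.003,0,0,5,0,0.2728,-0.0034,-0.003,0,0,5,0,0.2728,-0.0034,-0.003,0,0,5,0,0.2728,-0.0034,-0.003,0,0,5])

```text
time: 12.67
ee_pos: [0.5038, -0.2746, 0.4597]
ee_rot: [-1.963, 1.569, 1.234]
contact_force: [0.3, -0.3, -1.9]
opening: 0.0159
```

Call:
drive_tool(commands=[0,0,0,0,0,0,5,0,0,0,0,0,0,5,0,0,0,0,0,0,5,0,0,0,0,0,0,5])

```text
time: 13.0
ee_pos: [0.5035, -0.2746, 0.4609]
ee_rot: [-2.887, 1.568, 0.311]
contact_force: [-0.2, -0.1, -1.6]
opening: 0.0158
```

```bash
python3 -c "
from h import *
to([.5027,-.277,.386],183)"
```

```text
t 13.0 pos [ 0.5035 -0.2746  0.4609] x [ 2.6e-03  8.0e-04 -1.0e+00] jaw -176.76 F [-0.23 -0.08 -1.58] open 0.0158 q [-0.22  0.26 -0.03 -0.   -1.28  0.27]
shift [0.0749 0.0024 0.0011] turn [ 0.0042 -0.0026  0.0007] rows 1.7970046917879576 0.03976786859468901
```

Call:
drive_tool(commands=[0.03,0.002,0.0008,0.0042,-0.0026,0,5,0.055,0.002,0.0008,0.0042,-0.0026,0,5,0.07,0.002,0.0008,0.0042,-0.0026,0,5,0.075,0.002,0.0008,0.0042,-0.0026,0,5,0.075,0.002,0.0008,0.0042,-0.0026,0,5,0.075,0.002,0.0008,0.0042,-0.0026,0,5])

```text
time: 13.5
ee_pos: [0.5034, -0.2774, 0.3866]
ee_rot: [2.745, 1.57, -0.345]
contact_force: [0.4, 0.0, -1.6]
opening: 0.0157
```

```bash
python3 -c "
from h import *
import cv2
to([.5030,-.2765,.292],183)
im=get_image('scene')[:,:,::-1];a=cv2.resize(im[140:240,140:240],(400,400),interpolation=cv2.INTER_CUBIC)
im=get_image('top')[:,:,::-1];b=cv2.resize(im[170:250,335:415],(400,400),interpolation=cv2.INTER_CUBIC)
cv2.imwrite('pics/z13.png',np.hstack([a,b]))
"
```

```text
t 13.5 pos [ 0.5034 -0.2774  0.3866] x [ 1.e-03 -3.e-04 -1.e+00] jaw -177.04 F [ 0.44  0.04 -1.62] open 0.0157 q [-0.22  0.31 -0.15  0.   -1.11  0.27]
shift [ 0.0946 -0.0009  0.0004] turn [-0.0006 -0.0009 -0.0004] rows 2.269454989998172 0.00959150937477355
```

View pics/z13.png

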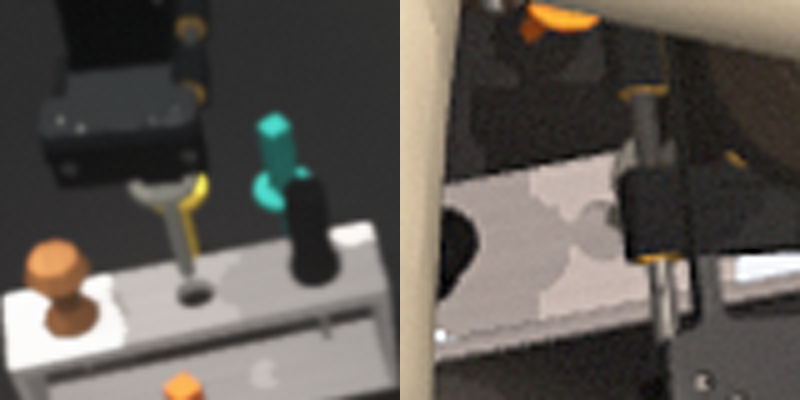

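Call:
drive_tool(commands=[0.01,-0.0009,0.0004,0,0,0,5,0.02,-0.0009,0.0004,0,0,0,5,0.03,-0.0009,0.0004,0,0,0,5,0.035,-0.0009,0.0004,0,0,0,5,0.035,-0.0009,0.0004,0,0,0,5])

```text
time: 14.02
ee_pos: [0.502, -0.2763, 0.3483]
ee_rot: [-0.476, 1.566, 2.716]
contact_force: [-1.0, -0.3, -1.7]
opening: 0.0159
```

```bash
python3 -c "
from h import *
import cv2
to([.5030,-.2765,.292],183)
im=get_image('scene')[:,:,::-1];a=cv2.resize(im[140:240,140:240],(400,400),interpolation=cv2.INTER_CUBIC)
cv2.imwrite('pics/z14.png',a)
"
```

```text
t 14.02 pos [ 0.502  -0.2763  0.3483] x [-0.0046  0.0021 -1.    ] jaw -177.09 F [-0.98 -0.31 -1.67] open 0.0159 q [-0.22  0.34 -0.2  -0.   -1.03  0.27]
shift [ 0.0563  0.0004 -0.0013] turn [-0.0016  0.0045  0.0023] rows 1.350607514043853 0.042504710617426875
```

View pics/z14.png

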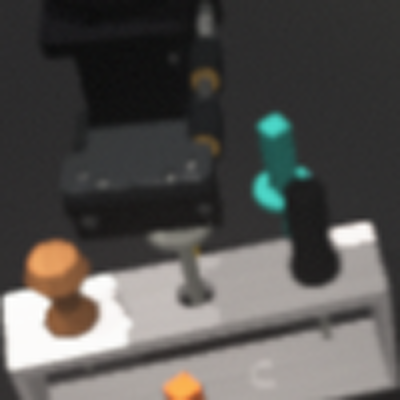

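Tip is in the hole and the force is only the weight. I lower the rest of the way.

Call:
drive_tool(commands=[0.012,0.0004,-0.001,0,0.003,0.002,5,0.025,0.0004,-0.001,0,0.003,0.002,5,0.037,0.0004,-0.001,0,0.003,0.002,5,0.047,0.0004,-0.001,0,0.003,0.002,5,0.053,0.0004,-0.001,0,0.003,0.002,5,0.056,0.0004,-0.001,0,0.003,0.002,5,0.056,0.0004,-0.001,0,0.003,0.002,5,0.056,0.0004,-0.001,0,0.003,0.002,5])

```text
time: 14.73
ee_pos: [0.5038, -0.2768, 0.295]
ee_rot: [2.642, 1.567, -0.448]
contact_force: [0.5, 0.4, -2.0]
opening: 0.0159
```

```bash
python3 -c "
from h import *
to([.5030,-.2765,.291],183)"
```

```text
t 14.73 pos [ 0.5038 -0.2768  0.295 ] x [ 0.0033 -0.0016 -1.    ] jaw -177.06 F [ 0.45  0.4  -2.02] open 0.0159 q [-0.22  0.4  -0.27  0.   -0.9   0.27]
shift [ 0.004  -0.0004  0.0007] turn [-0.001  -0.0032 -0.0018] rows 0.09819961061935763 0.030482578776679772
```

Call:
drive_tool(commands=[0.0015,-0.0004,0.0005,0,-0.002,-0.001,5,0.003,-0.0004,0.0005,0,-0.002,-0.001,5,0.004,-0.0004,0.0005,0,-0.002,-0.001,5,0.004,-0.0004,0.0005,0,-0.002,-0.001,5,0.004,-0.0004,0.0005,0,-0.002,-0.001,5])

```text
time: 15.15
ee_pos: [0.5031, -0.2764, 0.2911]
ee_rot: [2.637, 1.569, -0.453]
contact_force: [-0.5, 0.4, 0.9]
opening: 0.0156
```

```bash
python3 -c "
from h import *
to([.5030,-.2765,.2905],183)"
```

```text
t 15.15 pos [ 0.5031 -0.2764  0.2911] x [ 1.2e-03 -6.0e-04 -1.0e+00] jaw -177.06 F [-0.46  0.35  0.88] open 0.0156 q [-0.22  0.4  -0.27  0.   -0.89  0.27]
shift [0.0006 0.0001 0.0001] turn [-0.001  -0.0012 -0.0007] rows 0.014807414522877514 0.013522347295896235
```

Guard seated: the force changed from -2.0 to +0.9 N at the same height as at the start. I open to about 60 mm, then rise.

Call:
drive_tool(commands=[0,0,0,0,0,0,30,0,0,0,0,0,0,50,0,0,0,0,0,0,70,0,0,0,0,0,0,70,0,0,0,0,0,0,70,0,0,0,0,0,0,70])

```text
time: 15.65
ee_pos: [0.5029, -0.2764, 0.2906]
ee_rot: [2.615, 1.57, -0.476]
contact_force: [-0.3, -0.5, -0.5]
opening: 0.0476
```

Call:
drive_tool(commands=[-0.01,0,0,0,0,0,70,-0.03,0,0,0,0,0,70,-0.06,0,0,0,0,0,70,-0.09,0,0,0,0,0,70,-0.12,0,0,0,0,0,70,-0.15,0,0,0,0,0,70,-0.17,0,0,0,0,0,70,-0.17,0,0,0,0,0,70,-0.17,0,0,0,0,0,70])

```text
time: 16.4
ee_pos: [0.5026, -0.2763, 0.4627]
ee_rot: [2.869, 1.566, -0.221]
contact_force: [-0.2, -1.1, -0.9]
opening: 0.061
```

Call:
drive_tool(commands=[0,-0.04,0,0,0,0,70,0,-0.08,0,0,0,0,70,0,-0.12,0,0,0,0,70,0,-0.16,0,0,0,0,70,0,-0.2,0,0,0,0,70,0,-0.2,0,0,0,0,70,0,-0.2,0,0,0,0,70,0,-0.2,0,0,0,0,70,0,-0.2,0,0,0,0,70])

```text
time: 17.15
ee_pos: [0.4926, -0.0774, 0.4599]
ee_rot: [0.407, 1.57, -2.685]
contact_force: [0.0, 0.2, -0.3]
opening: 0.0607
```

```bash
python3 -c "
from h import *
import cv2
to([.5030,-.2765,.291],183)
im=get_image('scene')[:,:,::-1];cv2.imwrite('pics/s15.png',im);a=cv2.resize(im[140:260,130:250],(400,400),interpolation=cv2.INTER_CUBIC)
im=get_image('top')[:,:,::-1];cv2.imwrite('pics/t15.png',im);b=cv2.resize(im[200:270,40:110],(400,400),interpolation=cv2.INTER_CUBIC)
cv2.imwrite('pics/z15.png',np.hstack([a,b]))
"
```

```text
t 17.15 pos [ 0.4926 -0.0774  0.4599] x [-1.e-03 -5.e-04 -1.e+00] jaw -177.14 F [ 0.04  0.16 -0.27] open 0.0607 q [ 0.17  0.13 -0.2   0.   -1.24 -0.12]
shift [ 0.169   0.1993 -0.0006] turn [-0.0025  0.001  -0.0004] rows 6.266549593518154 0.021906585352036805
```

View pics/z15.png

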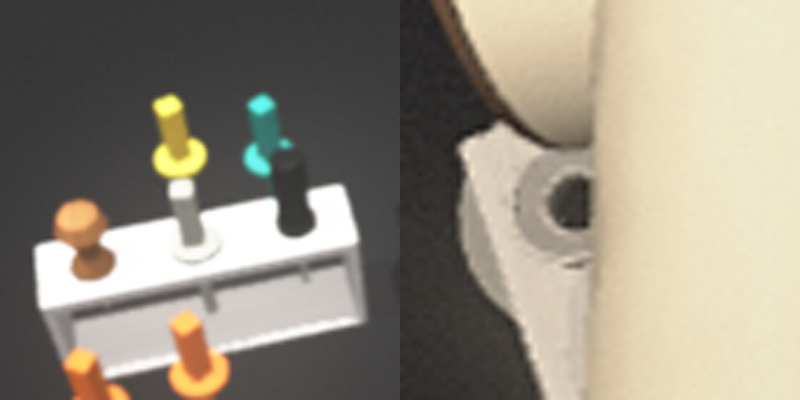

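View pics/s15.png

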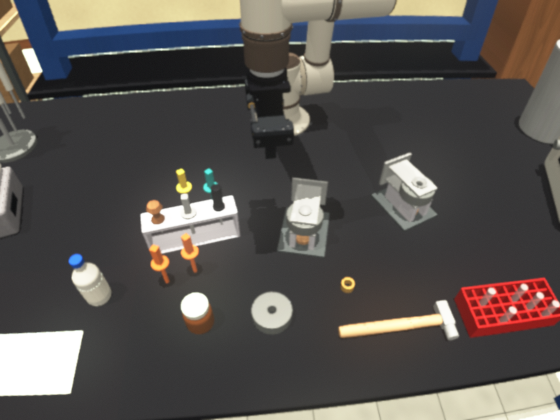

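The punch hangs upright in the middle hole at (185,207) in the scene picture. The bore at (70,236) in the top picture is deeper, nothing else has moved, and the arm is clear. I hand in.

```bash
python3 -c "
from plant import *
print(hand_in(), get_obs()['time'])"
```

```text
the job is handed in; nothing more can be done
the job is handed in; nothing more can be done
```

The job is done and handed in, at about 17 s on the robot's clock. I took the bare steel punch from the rack's middle hole, drove the cup caster's pin down to its stop, and hung the punch back in the same hole and let go.

- **Pin at its stop:** the punch tip ended about 0.0706 m above the table, against 0.071 expected. The force then rose from about 5 N to 18.5 N with almost no further travel. That force included a sideways pull of up to about 7 N.
- **Pin depth in the picture:** the top view shows the bore visibly deeper. The last view of it was partly hidden by the arm.
- **Punch back in the rack:** its guard seated at the same height at which I gripped it. The last scene picture shows it upright in the middle hole, with the arm clear and nothing else moved.
- **Measurements that disagreed:** the two cameras differed by about 2 mm on the cup centre. The scene camera's reading of the pin itself was off by about 7 mm because the cup wall hid part of it, so I did not use it. The punch went into the bore without trouble.

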